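# Press a filter cassette shut with bench-mounted locking pliers

### The arm

A 6-joint arm with a two-finger parallel gripper is mounted at the origin on the work surface. World frame = base frame: x ahead of the robot, y to its left, z up, the work surface at z = 0. Lengths are in m, angles in rad, forces in N, time in s.
With the tool pointing down it reaches from about 0.35 to 0.975 m from the base axis. Payload 4.9 kg.
Tool frame: the origin (TCP) lies at the very end of the fingers, on their centre line; the grasp point (between the pads) lies manip.grip_point_offset behind it (manip.grip_point_offset is the distance from the TCP to the grasp point, in m); z points along the fingers, y is the line along which they close (so a half turn about z gives the same grasp; the last joint's range is limited). The gripper opens to 85 mm and grips with 20 to 120 N. Pads are 22 mm wide; open, the fingers measure 114 mm over their backs; the gripper's body (76 mm by 85 mm) begins 54 mm behind the grasp point. The pads swing forward as they close: fully open they stand 13 mm farther back than shut.
Start: joints at [1.195, 0.053, 1.613, -0, 1.476, -0.119], TCP at [0.159, 0.604, 0.231] pointing down, gripper open.
Joint ranges: [-3.01, 3.01], [-1.01, 2.22], [0.06, 2.58], [-1.02, 4.17], [0.09, 2.62], [-3.14, 3.14]. Speed limits (rad/s): [2.57, 2.57, 3.14, 3.14, 3.14, 3.14].

### API

Orientations are given as a unit quaternion [w, x, y, z].
In Python, from plant import manip gives the robot as it stands.
- The arm moves only by the shell command python3 -m crank 'ROWS' [OPENING]. ROWS is JSON, a list of rows, each an object of numbers: "x", "y", "z": the shift along the tool's x, y, z in cm; "turn": the turn about the tool's z in rad. In form: [{"x": .., "y": .., "z": .., "turn": ..}, ...]. A call has 1 to 5 rows; each row shifts and turns the commanded pose from where the row before left it, along the tool's axes as they then stand; what a row does not reach is not made up. A row lasts 1/10 s, in which the tool goes at most 50 mm and 8.59 degrees, less where a joint would pass 70% of its speed; a pose out of reach is approached as far as the arm can. A call with a gripper value outside its range is refused whole. OPENING is the opening in per cent of the stroke, from 0 (shut) to 100 (fully open), set as the call begins (- or left out, the last holds). The fingers move at their own pace and stop on an object; the grip force is fixed at half the most. Time passes only in rows, so rows that do not move let the fingers close. It gives the time, the measured TCP pose, the force, the opening and the grip force at its end, in the units of the state.
- manip.state(): the state, without advancing time (a new reading comes with each control period).
- manip.grab_frame(name): name is "side" or "top" or "wrist"; returns (picture, depth): 400x640x3 uint8, red, green, blue; 400x640 float32, m along the optical axis (not along the pixel's ray), 0 where there is no reading.
- manip.camera_model(name): a dict with "mtx" (3x3 intrinsics, pixels), "world_to_cam" (4x4, takes a point from world to camera coordinates). Camera axes: x right, y down, z forward; pixel columns grow to the right and rows downward; lengths in m; the calibration is good to about 2 mm. The wrist camera is an equidistant fisheye: a pixel r from the principal point sees the ray r / f radians off the axis. A picture is of the moment at which its call begins: read the wrist's pose just before it. camera_model takes no time and is no camera call; for the wrist camera it gives the pose at the moment of the call.
- manip.job_done(): hands the job in; it is judged then, once.
The state is a dict: "time": time; "joint_pos": joint angles; "joint_vel": joint speeds; "joint_efforts": joint torques, N m; "tool_pos": TCP position; "tool_rot": TCP orientation; "contact_force": force on the tool from outside, world axes, zero at the start; "ft_torque": the same for the moment, N m; "gripper_width": opening from 0.0 (shut) to 1.0 (fully open); "grasp_force": force on a finger pad.
Only numpy, scipy, OpenCV 4.12 (cv2) and the standard library are available. Lean on these libraries where they do the work, as an engineer would, in place of code of your own. Each camera call takes 0.05 s, during which the arm holds its last target. There are 200 camera calls.

### The job

Press the filter cassette fully shut with the locking pliers: squeeze the red and blue grips together, without crushing them, until the pliers go over centre and stay locked by themselves, and take your hand off them. Then flick the yellow release lever down, gently, so the pliers spring fully open again and the closed cassette is left free in its cradle. Work through the grips and the lever only (do not push the cassette by hand or swing the pliers far round on their post), and leave the other things on the bench where they are.

Things in the scene. Friction and masses are not known exactly. Their poses are not given: they have to be found in the camera images.
- stand: Fixed grey base plate 130 x 110 x 12 mm with a dark steel post, carrying the pliers. Origin on the bench under the post's axis, which is also the pivot of the pliers and of their swivel. Its x axis points from the grips towards the jaws, z up.
- swivel (a joint): Turn of the whole pliers on the post (rad, counter-clockwise from above, 0 at the start, stops at +-0.7). It turns at about 0.12 N m: pushing one grip alone only swings the pliers round (over 0.4 rad either way is too far), squeezing both lets them centre themselves between the fingers. Closing between fingers that stay put turns it 0.08 to 0.15 rad.
- handle (a joint): Angle of the red handle and its jaw against the blue one: 0 rad fully open. Springs open below 0.13 rad, holds itself closed beyond. It ends against the shut cassette, at 0.17 to 0.29 rad depending on the cassette's thickness. The squeeze needed at the grip centres is 6 to 18 N, most while the cover is pushed on, then rises steeply at the stop.
- red_grip: Red sleeve of the moving handle, 76 long x 12 wide x 26 mm high, its length along its own x axis. Origin at its centre, 80 mm above the bench, 115 mm from the pivot. Width over both grips at their centres: about 67 mm open, 34 to 47 mm locked (by the cassette's thickness). Free space beneath and outside. More than 40 N from the fingers crushes it.
- blue_grip (a point): Centre of the blue sleeve of the other handle, the same size and height, rigid with the swivelling frame; its length runs along the point's x axis.
- lever_pad: Yellow thumb pad 22 x 26 x 7 mm at the free end of the release lever on top of the pliers. Origin at the centre of its top face, 50 mm from the pivot on the grip side, 112 mm above the bench with the pliers open, 124 to 134 mm locked (it rises as they close). More than 30 N breaks it. The grips' tops are at 93 mm.
- lever (a joint): Lift of the release lever, hinged above the pivot (rad): 0 level with the pliers open, 0.26 to 0.45 locked. Locked, pressing the pad straight down takes 6 to 13 N; after 3 to 12 mm the pliers snap open and the pad drops away to its level position.
- cassette: Clear round filter cassette standing on edge in the cradle between the jaws, 60 mm from the pivot, away from the grips. 37 mm diameter; 25 to 32 mm long when shut, by the filter stack inside, which is not measured. Origin on its axis, 12.5 mm behind the outer face of the shut cover; its y axis runs from cover to base. Loose, about 50 g.
- cover (a joint): How far the white cover has been pushed on (m): 0 = 5 mm proud, 0.005 = fully shut. Stiff push fit, about 20 N; the snap over centre alone does not finish it, stays where it is pushed.
- cradle (a point): Middle of the aluminium cradle between the jaws, at the height of the cassette's axis (84.5 mm); moves with the swivel.
- spare_a: Spare closed cassette lying flat, 37 mm diameter, 25 mm high; leave alone.
- spare_b: Second spare closed cassette lying flat, the same; leave alone.
- wellplate: Well plate 86 x 128 x 14 mm; leave alone.
- marker: Marker pen 130 mm long lying on the bench; leave alone.
- calculator: Black calculator 150 x 80 x 15 mm; leave alone.
Things that resemble listed ones, but are neither listed nor needed, are in the scene too. Leave any brown look-alike of the stand alone. Leave any black or orange look-alike of the cassette alone.

How it is judged:
By the outcome, as a careful person would: the job done as asked, in the order asked, and still so for the second after the job is handed in, with the robot touching nothing.
It also fails if it takes over 32 s, if anything falls off the work surface, if the arm or the gripper's body presses on something with over 40 N, if the wrist force passes 120 N, or if a joint passes its speed limit or range.

## Working session

There is one attempt and no reset: what is moved stays moved. The work goes in short steps, Python scripts to look and compute and a shell command to move; the robot and the scene stay as the last step left them, time stands still between calls to the robot, and variables do not carry over. Pictures are saved under pics/ and viewed, at most 10 in all, crops included, and the job is handed in when it is done.

```bash
mkdir -p pics; ls
python3 - <<'E'
from plant import manip
import cv2,numpy as np
print(manip.state(), manip.grip_point_offset)
for n in("top","side"):
    p,d=manip.grab_frame(n); cv2.imwrite(f"pics/{n}0.png",p[:,:,::-1]); np.savez(f"pics/{n}0.npz",p=p,d=d,K=manip.camera_model(n)["mtx"],T=manip.camera_model(n)["world_to_cam"])
E
```

```text
pics
{'time': 0.0, 'joint_pos': array([ 1.19502795e+00,  5.33498444e-02,  1.61432968e+00,  2.94415952e-06,
        1.47603186e+00, -1.18996039e-01]), 'joint_vel': array([ 0.00037978, -0.00134394,  0.00039383,  0.00077965,  0.00014688,
        0.00047361]), 'joint_efforts': array([-2.06482531e-03, -3.93702543e+01, -3.70161581e+01, -4.49162344e-04,
        7.34435191e-03,  1.28414032e-05]), 'tool_pos': array([0.15848226, 0.6039039 , 0.23004608]), 'tool_rot': array([-2.60824157e-04,  1.28033828e-01,  9.91769236e-01, -1.02675657e-03]), 'contact_force': array([ 0.89611566,  0.61688207, -0.08757348]), 'ft_torque': array([-0.02149276, -0.06404227, -0.00303499]), 'grasp_force': 0.0, 'gripper_width': 1.003845396919683} 0.0187
```

View pics/top0.png

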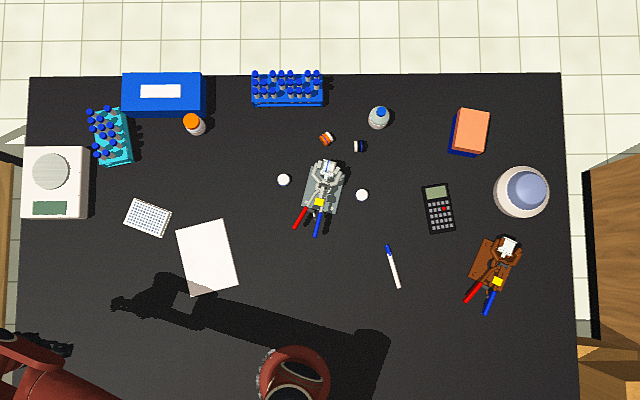

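View pics/side0.png

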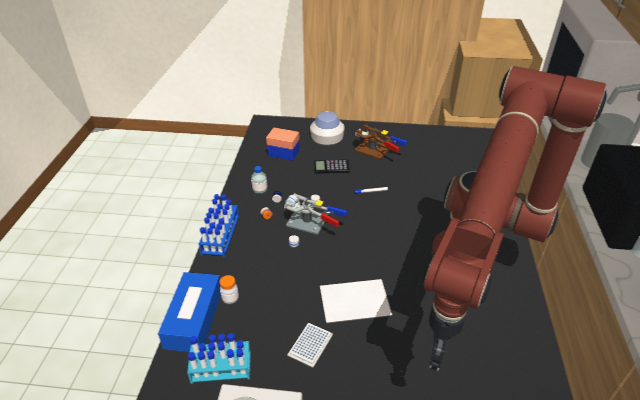

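The grey stand with the pliers is at about (322,190) in the top view: red grip (300,217), blue grip (318,222), yellow pad (319,202). The brown look-alike is at (492,268). Next I'll get positions from colour and depth.

```bash
cat > h.py <<'E'
import numpy as np,cv2
def world(d,K,T):
    v,u=np.mgrid[:d.shape[0],:d.shape[1]]
    c=np.stack([(u-K[0,2])/K[0,0]*d,(v-K[1,2])/K[1,1]*d,d,np.ones_like(d)],-1)
    return (c@np.linalg.inv(T).T)[...,:3]
def masks(p):
    r,g,b=[p[...,i].astype(int) for i in range(3)]
    return dict(red=(r>110)&(g<60)&(b<60),blue=(b>110)&(r<70)&(g<110),yel=(r>150)&(g>130)&(b<90))
E
python3 - <<'E'
from h import *
np.set_printoptions(precision=4,suppress=True)
for n,(u0,u1,v0,v1) in dict(top=(285,345,150,245),side=(280,352,190,240)).items():
    z=np.load(f"pics/{n}0.npz"); W=world(z['d'],z['K'],z['T']); 
    for k,m in masks(z['p']).items():
        q=np.zeros_like(m); q[v0:v1,u0:u1]=m[v0:v1,u0:u1]; q&=z['d']>0
        P=W[q]; 
        if len(P)<3: print(n,k,len(P)); continue
        c=np.median(P,0); s=np.linalg.svd(P[:,:2]-P[:,:2].mean(0),full_matrices=False)[2][0]
        print(n,k,len(P),P.mean(0),c,'dir',s, 'min',P.min(0),'max',P.max(0))
    if n=='top':
        P=W[150:245,285:345].reshape(-1,3); P=P[(P[:,2]>.006)&(P[:,2]<.02)]; print('plate',len(P),cv2.minAreaRect(P[:,:2].astype(np.float32)))
E
```

```text
top red 106 [ 0.4799 -0.0183  0.0911] [ 0.4803 -0.0174  0.0915] dir [-0.8515  0.5244] min [ 0.447  -0.0404  0.0802] max [0.5118 0.0036 0.1005]
top blue 111 [ 0.4688 -0.0697  0.0907] [ 0.4608 -0.0695  0.0914] dir [-0.9912  0.1321] min [ 0.423  -0.1032  0.0116] max [0.6494 0.0293 0.1019]
top yel 68 [ 0.5248 -0.0751  0.1105] [ 0.5245 -0.0759  0.1112] dir [-0.2307 -0.973 ] min [ 0.5137 -0.0875  0.0816] max [ 0.5376 -0.0614  0.1187]
plate 921 ((0.5503372550010681, -0.06098197400569916), (0.18362140655517578, 0.2895947992801666), 89.28624725341797)
side red 121 [ 0.481  -0.024   0.0758] [ 0.4818 -0.0171  0.0844] dir [-0.1862  0.9825] min [ 0.4516 -0.1344 -0.0056] max [0.5131 0.0099 0.0983]
side blue 112 [ 0.4572 -0.0704  0.08  ] [ 0.4559 -0.0655  0.0847] dir [0.535  0.8448] min [ 0.4275 -0.1698 -0.0052] max [ 0.4969 -0.0549  0.0985]
side yel 32 [ 0.5264 -0.0856  0.0998] [ 0.5272 -0.073   0.1101] dir [-0.043   0.9991] min [ 0.5152 -0.218   0.0001] max [ 0.5379 -0.0603  0.1164]
```

```bash
R='x'; 
python3 -m crank '[{"x":-3.1,"y":-3.65},{"x":-3.1,"y":-3.65},{"x":-3.1,"y":-3.65},{"x":-3.1,"y":-3.65},{"x":-3.1,"y":-3.65}]' 100
python3 -m crank '[{"x":-3.1,"y":-3.65},{"x":-3.1,"y":-3.65},{"x":-3.1,"y":-3.65},{"x":-3.1,"y":-3.65},{"x":-3.1,"y":-3.65}]'
python3 -m crank '[{"x":-3.1,"y":-3.65},{"x":-3.1,"y":-3.65},{"x":-3.1,"y":-3.65},{"x":-3.1,"y":-3.65},{"x":-3.1,"y":-3.65}]'
python3 -m crank '[{"turn":0.117},{},{}]'
python3 - <<'E'
from plant import manip
import cv2,numpy as np
c=manip.camera_model("wrist"); s=manip.state(); print(s['tool_pos'],s['tool_rot'],c)
p,d=manip.grab_frame("wrist"); cv2.imwrite("pics/w1.png",p[:,:,::-1]); np.savez("pics/w1.npz",p=p,d=d,K=c["mtx"],T=c["world_to_cam"])
E
```

```text
[0.15853639 0.60397506 0.23019109] [-2.27463078e-04  1.28047359e-01  9.91767613e-01 -9.07379235e-04] {'mtx': array([[309.70691629,   0.        , 316.90239922],
       [  0.        , 309.70691629, 196.19229704],
       [  0.        ,   0.        ,   1.        ]]), 'world_to_cam': array([[ 0.25534518,  0.96684773, -0.00207675, -0.6235574 ],
       [ 0.92985743, -0.24498641,  0.27449375, -0.03401549],
       [ 0.26488488, -0.07202173, -0.96158664,  0.37956872],
       [ 0.        ,  0.        ,  0.        ,  1.        ]])}schema error: expected keys x, y, z, turn
schema error: expected keys x, y, z, turn
schema error: expected keys x, y, z, turn
schema error: expected keys x, y, z, turn
```

View pics/w1.png

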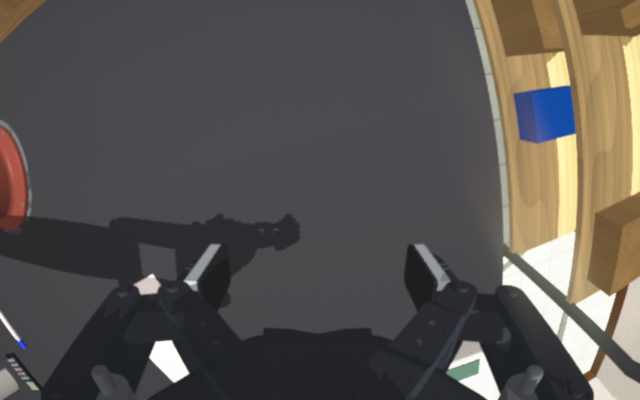

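The first picture shows the wrist camera looking to the robot's side of the fingers, with the fingers at (205,270) and (430,270). Nothing moved, because every row needs all four keys.

```bash
python3 -m crank '[{"x":-3.1,"y":-3.65,"z":0,"turn":0},{"x":-3.1,"y":-3.65,"z":0,"turn":0},{"x":-3.1,"y":-3.65,"z":0,"turn":0},{"x":-3.1,"y":-3.65,"z":0,"turn":0},{"x":-3.1,"y":-3.65,"z":0,"turn":0}]' 100
python3 -m crank '[{"x":-3.1,"y":-3.65,"z":0,"turn":0},{"x":-3.1,"y":-3.65,"z":0,"turn":0},{"x":-3.1,"y":-3.65,"z":0,"turn":0},{"x":-3.1,"y":-3.65,"z":0,"turn":0},{"x":-3.1,"y":-3.65,"z":0,"turn":0}]'
python3 -m crank '[{"x":-3.1,"y":-3.65,"z":0,"turn":0},{"x":-3.1,"y":-3.65,"z":0,"turn":0},{"x":-3.1,"y":-3.65,"z":0,"turn":0},{"x":-3.1,"y":-3.65,"z":0,"turn":0},{"x":-3.1,"y":-3.65,"z":0,"turn":0}]'
python3 -m crank '[{"x":0,"y":0,"z":0,"turn":0.117},{"x":0,"y":0,"z":0,"turn":0},{"x":0,"y":0,"z":0,"turn":0}]'
python3 - <<'E'
from plant import manip
import cv2,numpy as np
c=manip.camera_model("wrist"); s=manip.state(); print(s['tool_pos'],s['tool_rot'],s['contact_force'],c['world_to_cam'])
p,d=manip.grab_frame("wrist"); cv2.imwrite("pics/w2.png",p[:,:,::-1]); np.savez("pics/w2.npz",p=p,d=d,K=c["mtx"],T=c["world_to_cam"])
E
```

```text
time: 0.65
tool_pos: [0.2625, 0.3868, 0.2309]
tool_rot: [0.0, 0.128, 0.992, -0.0]
contact_force: [1.5, 0.8, 0.3]
gripper_width: 1.002
grasp_force: 0.0
time: 1.15
tool_pos: [0.3661, 0.1709, 0.2312]
tool_rot: [0.0, 0.128, 0.992, 0.0]
contact_force: [1.0, 0.1, 0.3]
gripper_width: 1.003
grasp_force: 0.0
time: 1.65
tool_pos: [0.4697, -0.0452, 0.2312]
tool_rot: [0.0, 0.128, 0.992, 0.0]
contact_force: [-0.3, 1.5, 0.7]
gripper_width: 0.999
grasp_force: 0.0
time: 1.95
tool_pos: [0.4691, -0.0429, 0.2309]
tool_rot: [-0.0, 0.185, 0.983, 0.0]
contact_force: [1.3, 0.3, 0.2]
gripper_width: 1.0
grasp_force: 0.0
[ 0.46911224 -0.04289777  0.23092934] [-3.63854951e-04  1.84644226e-01  9.82805355e-01  1.07141671e-04] [1.30769952 0.26602405 0.18164159] [[ 3.64244760e-01  9.31303251e-01 -9.69770977e-05 -1.30412745e-01]
 [ 8.95670101e-01 -3.50279641e-01  2.74005920e-01 -4.69904917e-01]
 [ 2.55148635e-01 -9.98920800e-02 -9.61728000e-01  2.54841437e-01]
 [ 0.00000000e+00  0.00000000e+00  0.00000000e+00  1.00000000e+00]]
```

View pics/w2.png

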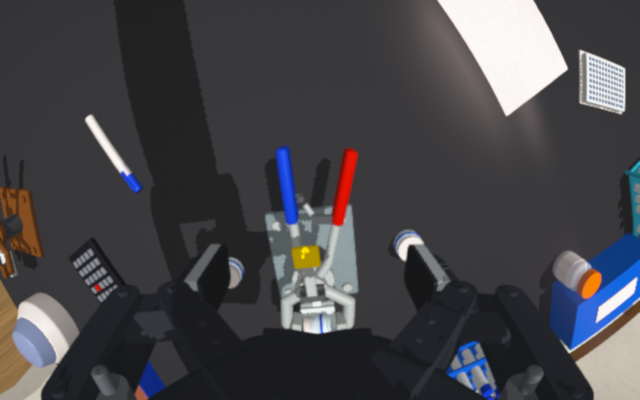

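From the wrist camera the blue grip is at (286,185), the red at (346,187) and the pad at (306,257), all close and clear. Now I'll turn these into positions with the fisheye model.

```bash
cat >> h.py <<'E'
def fworld(d,K,T):
    v,u=np.mgrid[:d.shape[0],:d.shape[1]]
    a=(u-K[0,2])/K[0,0]; b=(v-K[1,2])/K[1,1]; th=np.hypot(a,b); k=np.tan(np.minimum(th,1.4))/np.maximum(th,1e-9)
    c=np.stack([a*k*d,b*k*d,d,np.ones_like(d)],-1)
    return (c@np.linalg.inv(T).T)[...,:3]
def wrist(fn,pos,R,box=(255,375,130,290)):
    z=np.load(fn); W=fworld(z['d'],z['K'],z['T']); m=masks(z['p']); out={}
    u0,u1,v0,v1=box
    for k,q in m.items():
        b=np.zeros_like(q); b[v0:v1,u0:u1]=q[v0:v1,u0:u1]; b&=z['d']>0; b=cv2.erode(b.astype(np.uint8),np.ones((2,2)))>0
        P=W[b]
        if len(P)<5: print(k,'few');continue
        zt=np.percentile(P[:,2],90); P=P[P[:,2]>zt-.006]
        r=cv2.minAreaRect((P[:,:2]*1000).astype(np.float32))
        out[k]=np.r_[np.array(r[0])/1000,zt]
        print(k,len(P),'ctr',out[k],'rect mm',r[1],r[2],'tool frame mm',(R.T@(out[k]-pos)*1000).round(1))
    return out
E
cat > m.py <<'E'
import sys; from h import *; from scipy.spatial.transform import Rotation as Ro
from plant import manip
np.set_printoptions(precision=4,suppress=True)
fn=sys.argv[1]; s=manip.state(); R=Ro.from_quat(np.roll(s['tool_rot'],-1)).as_matrix()
if len(sys.argv)>2:
    c=manip.camera_model("wrist"); p,d=manip.grab_frame("wrist"); cv2.imwrite(fn+'.png',p[:,:,::-1]); np.savez(fn+'.npz',p=p,d=d,K=c["mtx"],T=c["world_to_cam"])
o=wrist(fn+'.npz',s['tool_pos'],R,*([eval(sys.argv[2])] if len(sys.argv)>2 else []))
if 'red' in o and 'blue' in o:
    a=o['red']-o['blue'];print('sep',np.linalg.norm(a[:2]),'mid tool',R.T@((o['red']+o['blue'])/2-s['tool_pos'])*1000,'dir in tool',np.degrees(np.arctan2(*(R.T@a)[:2])))
E
python3 m.py pics/w2
```

```text
red 810 ctr [ 0.4802 -0.0193  0.0938] rect mm (11.783534049987793, 73.60103607177734) 58.962467193603516 tool frame mm [ -2.   25.6 137.2]
blue 860 ctr [ 0.4589 -0.07    0.0938] rect mm (11.586353302001953, 73.32506561279297) 74.88529968261719 tool frame mm [ -0.5 -29.3 137.3]
yel 462 ctr [ 0.5253 -0.0762  0.113 ] rect mm (22.999605178833008, 20.274457931518555) 77.044921875 tool frame mm [-64.6 -11.1 118. ]
sep 0.054908537949065375 mid tool [ -1.2684  -1.8399 137.2506] dir in tool -1.5000954127298396
```

The geometry checks out: tops at 93.8 mm, grip separation 54.9 mm and sleeves 12 mm wide. I'll go down around the grips.

```bash
python3 -m crank '[{"x":-0.1,"y":-0.2,"z":4.3,"turn":0},{"x":0,"y":0,"z":4.3,"turn":0},{"x":0,"y":0,"z":3.7,"turn":0},{"x":0,"y":0,"z":3,"turn":0},{"x":0,"y":0,"z":2,"turn":0}]'
python3 -m crank '[{"x":0,"y":0,"z":0,"turn":0},{"x":0,"y":0,"z":0,"turn":0}]' 82
python3 -m crank '[{"x":0,"y":0,"z":0,"turn":0},{"x":0,"y":0,"z":0,"turn":0},{"x":0,"y":0,"z":0,"turn":0}]' 77
```

```text
time: 2.5
tool_pos: [0.4678, -0.0438, 0.0557]
tool_rot: [-0.002, 0.184, 0.983, 0.0]
contact_force: [-0.3, 0.5, -0.3]
gripper_width: 1.0
grasp_force: 0.0
time: 2.7
tool_pos: [0.4676, -0.0441, 0.057]
tool_rot: [-0.002, 0.185, 0.983, 0.0]
contact_force: [-2.3, 2.2, -8.4]
gripper_width: 0.818
grasp_force: 6.9
time: 3.0
tool_pos: [0.4674, -0.0443, 0.058]
tool_rot: [-0.003, 0.185, 0.983, 0.0]
contact_force: [-7.4, 1.8, -4.4]
gripper_width: 0.771
grasp_force: 7.4
```

```bash
python3 -m crank '[{"x":0,"y":0,"z":0,"turn":0},{"x":0,"y":0,"z":0,"turn":0}]' 74
python3 -m crank '[{"x":0,"y":0,"z":0,"turn":0},{"x":0,"y":0,"z":0,"turn":0}]' 71
python3 -m crank '[{"x":0,"y":0,"z":0,"turn":0},{"x":0,"y":0,"z":0,"turn":0}]' 68
```

```text
time: 3.2
tool_pos: [0.4676, -0.0444, 0.0585]
tool_rot: [-0.002, 0.185, 0.983, 0.0]
contact_force: [-7.5, 1.3, -2.1]
gripper_width: 0.743
grasp_force: 7.0
time: 3.4
tool_pos: [0.4682, -0.0447, 0.059]
tool_rot: [-0.002, 0.185, 0.983, 0.0]
contact_force: [-6.3, 2.5, -0.7]
gripper_width: 0.714
grasp_force: 5.8
time: 3.6
tool_pos: [0.4691, -0.045, 0.0595]
tool_rot: [-0.001, 0.185, 0.983, -0.0]
contact_force: [-4.6, 1.7, -2.0]
gripper_width: 0.679
grasp_force: 4.1
```

```bash
python3 -m crank '[{"x":0,"y":0,"z":0,"turn":0},{"x":0,"y":0,"z":0,"turn":0}]' 66
python3 -m crank '[{"x":0,"y":0,"z":0,"turn":0},{"x":0,"y":0,"z":0,"turn":0}]' 64
python3 -m crank '[{"x":0,"y":0,"z":0,"turn":0},{"x":0,"y":0,"z":0,"turn":0}]' 62
```

```text
time: 3.8
tool_pos: [0.4702, -0.0453, 0.0598]
tool_rot: [0.001, 0.185, 0.983, -0.0]
contact_force: [-3.1, 1.2, 0.6]
gripper_width: 0.661
grasp_force: 2.7
time: 4.0
tool_pos: [0.471, -0.0457, 0.0596]
tool_rot: [0.002, 0.186, 0.983, -0.0]
contact_force: [-0.5, -1.0, 1.5]
gripper_width: 0.643
grasp_force: 1.2
time: 4.2
tool_pos: [0.4706, -0.0457, 0.059]
tool_rot: [0.001, 0.186, 0.983, -0.0]
contact_force: [0.7, -0.1, 0.1]
gripper_width: 0.617
grasp_force: 0.3
```

Run:
```python
from plant import manip
import cv2
p,d=manip.grab_frame("wrist"); cv2.imwrite("pics/w3.png",p[:,:,::-1])
```

```text
(no output)
```

View pics/w3.png

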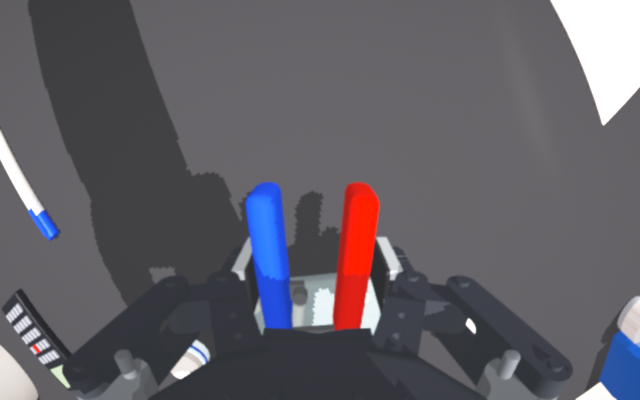

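The picture shows blue (270,255) and red (357,255) squarely between the pads. At 52 mm the force is near zero, which is the over-centre point. The cover still has to be pressed on, so I'll keep closing.

```bash
python3 -m crank '[{"x":0,"y":0,"z":0,"turn":0},{"x":0,"y":0,"z":0,"turn":0}]' 60
python3 -m crank '[{"x":0,"y":0,"z":0,"turn":0},{"x":0,"y":0,"z":0,"turn":0}]' 58
python3 -m crank '[{"x":0,"y":0,"z":0,"turn":0},{"x":0,"y":0,"z":0,"turn":0}]' 56
```

```text
time: 4.45
tool_pos: [0.4698, -0.0455, 0.0583]
tool_rot: [0.0, 0.186, 0.983, -0.0]
contact_force: [0.2, -1.4, -0.1]
gripper_width: 0.599
grasp_force: 0.4
time: 4.65
tool_pos: [0.4697, -0.0454, 0.0583]
tool_rot: [0.0, 0.186, 0.983, -0.0]
contact_force: [-0.3, -1.1, 0.6]
gripper_width: 0.579
grasp_force: 0.4
time: 4.85
tool_pos: [0.4696, -0.0454, 0.0585]
tool_rot: [-0.0, 0.186, 0.983, 0.0]
contact_force: [-1.6, -1.2, 2.8]
gripper_width: 0.561
grasp_force: 5.9
```

```bash
python3 -m crank '[{"x":0,"y":0,"z":0,"turn":0},{"x":0,"y":0,"z":0,"turn":0}]' 55
python3 -m crank '[{"x":0,"y":0,"z":0,"turn":0},{"x":0,"y":0,"z":0,"turn":0}]' 54
python3 -m crank '[{"x":0,"y":0,"z":0,"turn":0},{"x":0,"y":0,"z":0,"turn":0}]' 53
```

```text
time: 5.05
tool_pos: [0.4695, -0.0453, 0.0586]
tool_rot: [-0.0, 0.186, 0.983, 0.0]
contact_force: [-2.6, 0.4, 4.5]
gripper_width: 0.548
grasp_force: 4.7
time: 5.25
tool_pos: [0.4695, -0.0453, 0.0586]
tool_rot: [-0.0, 0.186, 0.983, 0.0]
contact_force: [-2.5, -0.0, 4.7]
gripper_width: 0.539
grasp_force: 5.0
time: 5.45
tool_pos: [0.4696, -0.0452, 0.0586]
tool_rot: [-0.0, 0.186, 0.983, 0.0]
contact_force: [-2.4, 0.3, 5.6]
gripper_width: 0.532
grasp_force: 4.7
```

```bash
python3 -m crank '[{"x":0,"y":0,"z":0,"turn":0},{"x":0,"y":0,"z":0,"turn":0}]' 52
python3 -m crank '[{"x":0,"y":0,"z":0,"turn":0},{"x":0,"y":0,"z":0,"turn":0}]' 51
python3 -m crank '[{"x":0,"y":0,"z":0,"turn":0},{"x":0,"y":0,"z":0,"turn":0}]' 50
```

```text
time: 5.65
tool_pos: [0.4697, -0.0453, 0.0585]
tool_rot: [0.0, 0.186, 0.983, 0.0]
contact_force: [-2.4, 0.4, 3.9]
gripper_width: 0.523
grasp_force: 3.5
time: 5.85
tool_pos: [0.4697, -0.0454, 0.0584]
tool_rot: [0.0, 0.186, 0.983, 0.0]
contact_force: [-2.4, -0.2, 4.4]
gripper_width: 0.508
grasp_force: 4.0
time: 6.05
tool_pos: [0.4698, -0.0454, 0.0584]
tool_rot: [0.0, 0.186, 0.983, -0.0]
contact_force: [-2.4, 0.2, 5.8]
gripper_width: 0.499
grasp_force: 3.7
```

```bash
python3 -m crank '[{"x":0,"y":0,"z":0,"turn":0},{"x":0,"y":0,"z":0,"turn":0}]' 49
python3 -m crank '[{"x":0,"y":0,"z":0,"turn":0},{"x":0,"y":0,"z":0,"turn":0}]' 48
python3 -m crank '[{"x":0,"y":0,"z":0,"turn":0},{"x":0,"y":0,"z":0,"turn":0}]' 47
```

```text
time: 6.25
tool_pos: [0.4697, -0.0455, 0.0583]
tool_rot: [0.0, 0.186, 0.983, -0.0]
contact_force: [-1.7, 0.1, 3.2]
gripper_width: 0.489
grasp_force: 2.9
time: 6.45
tool_pos: [0.4697, -0.0454, 0.0583]
tool_rot: [0.0, 0.186, 0.983, -0.0]
contact_force: [-2.0, -0.4, 4.5]
gripper_width: 0.481
grasp_force: 3.5
time: 6.65
tool_pos: [0.4697, -0.0454, 0.0584]
tool_rot: [0.0, 0.186, 0.983, 0.0]
contact_force: [-2.4, -0.9, 4.4]
gripper_width: 0.467
grasp_force: 3.3
```

```bash
python3 -m crank '[{"x":0,"y":0,"z":0,"turn":0},{"x":0,"y":0,"z":0,"turn":0}]' 46.5
python3 -m crank '[{"x":0,"y":0,"z":0,"turn":0},{"x":0,"y":0,"z":0,"turn":0}]' 46
python3 -m crank '[{"x":0,"y":0,"z":0,"turn":0},{"x":0,"y":0,"z":0,"turn":0}]' 45.5
```

```text
time: 6.85
tool_pos: [0.4697, -0.0454, 0.0583]
tool_rot: [0.0, 0.186, 0.983, -0.0]
contact_force: [-1.6, 0.3, 4.7]
gripper_width: 0.461
grasp_force: 3.4
time: 7.05
tool_pos: [0.4697, -0.0454, 0.0582]
tool_rot: [0.0, 0.186, 0.983, 0.0]
contact_force: [-0.8, -1.9, 3.2]
gripper_width: 0.457
grasp_force: 2.7
time: 7.25
tool_pos: [0.4697, -0.0454, 0.0583]
tool_rot: [0.0, 0.186, 0.983, -0.0]
contact_force: [-0.7, -1.5, 4.0]
gripper_width: 0.45
grasp_force: 3.1
```

```bash
python3 -m crank '[{"x":0,"y":0,"z":0,"turn":0},{"x":0,"y":0,"z":0,"turn":0}]' 45
python3 -m crank '[{"x":0,"y":0,"z":0,"turn":0},{"x":0,"y":0,"z":0,"turn":0}]' 44.5
python3 -m crank '[{"x":0,"y":0,"z":0,"turn":0},{"x":0,"y":0,"z":0,"turn":0}]' 44
```

```text
time: 7.45
tool_pos: [0.4697, -0.0454, 0.0583]
tool_rot: [0.0, 0.186, 0.983, -0.0]
contact_force: [-1.8, 0.5, 4.1]
gripper_width: 0.453
grasp_force: 3.6
time: 7.65
tool_pos: [0.4696, -0.0454, 0.0583]
tool_rot: [-0.0, 0.186, 0.983, -0.0]
contact_force: [-1.5, -0.1, 4.3]
gripper_width: 0.445
grasp_force: 3.4
time: 7.85
tool_pos: [0.4696, -0.0454, 0.0584]
tool_rot: [-0.0, 0.186, 0.983, -0.0]
contact_force: [-2.0, -1.0, 6.5]
gripper_width: 0.44
grasp_force: 3.9
```

```bash
python3 -m crank '[{"x":0,"y":0,"z":0,"turn":0},{"x":0,"y":0,"z":0,"turn":0}]' 43.5
python3 -m crank '[{"x":0,"y":0,"z":0,"turn":0},{"x":0,"y":0,"z":0,"turn":0}]' 43
python3 -m crank '[{"x":0,"y":0,"z":0,"turn":0},{"x":0,"y":0,"z":0,"turn":0}]' 42.5
```

```text
time: 8.05
tool_pos: [0.4696, -0.0454, 0.0583]
tool_rot: [-0.0, 0.186, 0.983, -0.0]
contact_force: [-1.6, -0.6, 4.6]
gripper_width: 0.438
grasp_force: 3.5
time: 8.25
tool_pos: [0.4696, -0.0454, 0.0584]
tool_rot: [-0.0, 0.186, 0.983, -0.0]
contact_force: [-2.7, -0.5, 5.3]
gripper_width: 0.429
grasp_force: 6.0
time: 8.45
tool_pos: [0.4695, -0.0455, 0.0584]
tool_rot: [-0.0, 0.186, 0.983, -0.0]
contact_force: [-2.6, -0.5, 5.5]
gripper_width: 0.428
grasp_force: 9.8
```

The force is now rising, so the stop has been reached at about 36 mm. I'll take single small steps.

```bash
python3 -m crank '[{"x":0,"y":0,"z":0,"turn":0},{"x":0,"y":0,"z":0,"turn":0},{"x":0,"y":0,"z":0,"turn":0}]' 42
```

```text
time: 8.75
tool_pos: [0.4695, -0.0455, 0.0584]
tool_rot: [-0.0, 0.186, 0.983, -0.0]
contact_force: [-3.7, -2.0, 6.2]
gripper_width: 0.425
grasp_force: 14.0
```

```bash
python3 -m crank '[{"x":0,"y":0,"z":0,"turn":0},{"x":0,"y":0,"z":0,"turn":0},{"x":0,"y":0,"z":0,"turn":0}]' 41.6
```

```text
time: 9.05
tool_pos: [0.4695, -0.0456, 0.0585]
tool_rot: [-0.0, 0.186, 0.983, -0.0]
contact_force: [-3.3, -2.4, 6.5]
gripper_width: 0.42
grasp_force: 17.5
```

```bash
python3 -m crank '[{"x":0,"y":0,"z":0,"turn":0},{"x":0,"y":0,"z":0,"turn":0},{"x":0,"y":0,"z":0,"turn":0}]' 41.2
```

```text
time: 9.35
tool_pos: [0.4694, -0.0456, 0.0585]
tool_rot: [-0.0, 0.186, 0.983, -0.0]
contact_force: [-4.3, -2.4, 7.2]
gripper_width: 0.418
grasp_force: 21.2
```

```bash
python3 -m crank '[{"x":0,"y":0,"z":0,"turn":0},{"x":0,"y":0,"z":0,"turn":0},{"x":0,"y":0,"z":0,"turn":0}]' 40.8
```

```text
time: 9.65
tool_pos: [0.4694, -0.0456, 0.0586]
tool_rot: [-0.0, 0.186, 0.983, -0.0]
contact_force: [-4.2, -2.7, 7.1]
gripper_width: 0.413
grasp_force: 25.1
```

```bash
python3 -m crank '[{"x":0,"y":0,"z":0,"turn":0},{"x":0,"y":0,"z":0,"turn":0}]' 46
python3 -m crank '[{"x":0,"y":0,"z":0,"turn":0},{"x":0,"y":0,"z":0,"turn":0},{"x":0,"y":0,"z":0,"turn":0}]' 75
python3 -m crank '[{"x":0,"y":0,"z":-2,"turn":0},{"x":0,"y":0,"z":-4,"turn":0},{"x":0,"y":0,"z":-4.5,"turn":0},{"x":0,"y":0,"z":-4.5,"turn":0},{"x":0,"y":0,"z":-2.3,"turn":0}]'
python3 -m crank '[{"x":0,"y":0,"z":0,"turn":0},{"x":0,"y":0,"z":0,"turn":0}]'
python3 m.py pics/w4 '(255,375,120,300)'
```

```text
time: 9.85
tool_pos: [0.4692, -0.0451, 0.0575]
tool_rot: [-0.0, 0.186, 0.983, 0.0]
contact_force: [0.3, 1.1, 0.5]
gripper_width: 0.46
grasp_force: 0.0
time: 10.15
tool_pos: [0.4695, -0.0453, 0.0581]
tool_rot: [-0.0, 0.186, 0.983, 0.0]
contact_force: [-1.0, -0.1, -0.3]
gripper_width: 0.751
grasp_force: 0.0
time: 10.65
tool_pos: [0.4712, -0.0457, 0.2363]
tool_rot: [0.003, 0.186, 0.983, -0.0]
contact_force: [1.5, -0.2, -0.0]
gripper_width: 0.749
grasp_force: 0.0
time: 10.85
tool_pos: [0.4696, -0.0454, 0.2311]
tool_rot: [0.0, 0.186, 0.983, -0.0]
contact_force: [-0.9, 0.3, -0.4]
gripper_width: 0.748
grasp_force: 0.0
red 857 ctr [ 0.472  -0.0332  0.0939] rect mm (11.227816581726074, 72.57917022705078) 66.79153442382812 tool frame mm [  2.3  12.2 137.2]
blue 832 ctr [ 0.4634 -0.0561  0.0938] rect mm (10.56987476348877, 76.4324951171875) 68.06604766845703 tool frame mm [  2.  -12.3 137.3]
yel 370 ctr [ 0.5314 -0.0723  0.1356] rect mm (23.600521087646484, 19.002309799194336) 69.93426513671875 tool frame mm [-67.3  -2.5  95.6]
sep 0.024502942059022776 mid tool [  2.1082  -0.0432 137.2857] dir in tool 0.7145614288251072
```

View pics/w4.png

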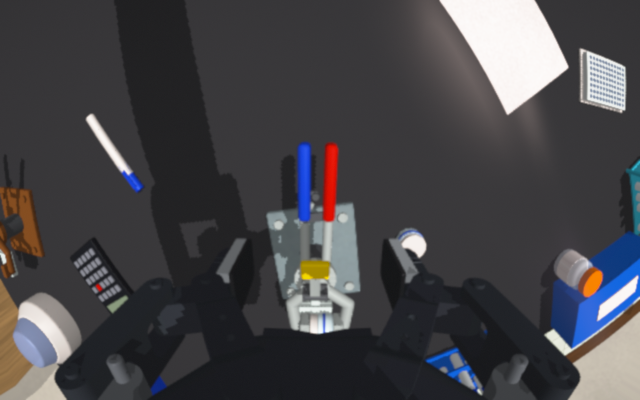

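The pliers stay locked with the hand off: separation 24.5 mm, grips parallel at (305,180) and (331,180). The yellow pad has risen to z≈0.135 at (315,270). Next I'll shut the fingers and go above the pad.

```bash
python3 -m crank '[{"x":-3.3,"y":-0.1,"z":0,"turn":0},{"x":-3.3,"y":-0.15,"z":0,"turn":0},{"x":0,"y":0,"z":0,"turn":0},{"x":0,"y":0,"z":2,"turn":0},{"x":0,"y":0,"z":2,"turn":0}]' 0
python3 -m crank '[{"x":0,"y":0,"z":2,"turn":0},{"x":0,"y":0,"z":1.5,"turn":0},{"x":0,"y":0,"z":0.5,"turn":0},{"x":0,"y":0,"z":0,"turn":0},{"x":0,"y":0,"z":0,"turn":0}]'
python3 - <<'E'
from plant import manip
import cv2
p,d=manip.grab_frame("wrist"); cv2.imwrite("pics/w5.png",p[:,:,::-1])
E
```

```text
time: 11.4
tool_pos: [0.5292, -0.0715, 0.1891]
tool_rot: [-0.001, 0.186, 0.983, 0.0]
contact_force: [0.6, 0.1, -0.8]
gripper_width: 0.001
grasp_force: 0.0
time: 11.9
tool_pos: [0.5305, -0.0719, 0.152]
tool_rot: [0.001, 0.186, 0.983, -0.0]
contact_force: [-0.1, -1.2, 0.9]
gripper_width: -0.001
grasp_force: 0.0
```

View pics/w5.png

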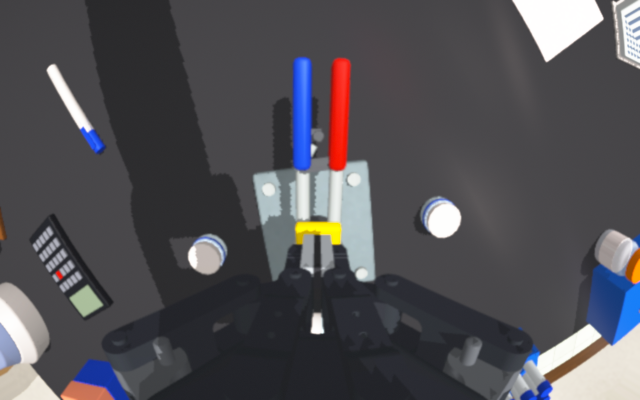

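The shut fingertips at (317,250) sit right over the yellow pad at (319,232). I'll press gently.

```bash
python3 -m crank '[{"x":0,"y":0,"z":0.6,"turn":0},{"x":0,"y":0,"z":0.5,"turn":0},{"x":0,"y":0,"z":0.3,"turn":0},{"x":0,"y":0,"z":0,"turn":0}]'
python3 -m crank '[{"x":0,"y":0,"z":0.2,"turn":0},{"x":0,"y":0,"z":0,"turn":0}]'
python3 -m crank '[{"x":0,"y":0,"z":0.2,"turn":0},{"x":0,"y":0,"z":0,"turn":0}]'
```

```text
time: 12.35
tool_pos: [0.5297, -0.0717, 0.1365]
tool_rot: [-0.001, 0.186, 0.983, 0.0]
contact_force: [0.7, -0.2, -0.4]
gripper_width: -0.003
grasp_force: 0.0
time: 12.55
tool_pos: [0.5303, -0.0718, 0.1357]
tool_rot: [0.0, 0.186, 0.983, -0.0]
contact_force: [-0.5, 0.5, 1.7]
gripper_width: 0.001
grasp_force: 0.8
time: 12.75
tool_pos: [0.5303, -0.0718, 0.1349]
tool_rot: [-0.0, 0.186, 0.983, -0.0]
contact_force: [-4.6, 1.0, 8.4]
gripper_width: 0.002
grasp_force: 4.1
```

```bash
python3 -m crank '[{"x":0,"y":0,"z":0.1,"turn":0},{"x":0,"y":0,"z":0.1,"turn":0}]'
python3 -m crank '[{"x":0,"y":0,"z":0.1,"turn":0},{"x":0,"y":0,"z":0.1,"turn":0}]'
```

```text
time: 12.95
tool_pos: [0.5301, -0.0717, 0.134]
tool_rot: [-0.001, 0.186, 0.983, 0.0]
contact_force: [-8.9, 2.8, 16.5]
gripper_width: -0.0
grasp_force: 7.9
time: 13.15
tool_pos: [0.5294, -0.0714, 0.1322]
tool_rot: [-0.002, 0.186, 0.983, 0.0]
contact_force: [-12.1, 2.9, 17.5]
gripper_width: 0.002
grasp_force: 8.6
```

```bash
python3 -m crank '[{"x":0.15,"y":0,"z":0.05,"turn":0},{"x":0.05,"y":0,"z":0.1,"turn":0}]'
```

```text
time: 13.35
tool_pos: [0.5285, -0.0711, 0.1307]
tool_rot: [0.0, 0.186, 0.983, -0.0]
contact_force: [-7.0, 2.2, 13.2]
gripper_width: 0.001
grasp_force: 7.0
```

```bash
python3 -m crank '[{"x":0.05,"y":0,"z":0.1,"turn":0},{"x":0.05,"y":0,"z":0.1,"turn":0}]'
```

```text
time: 13.55
tool_pos: [0.5275, -0.0707, 0.1282]
tool_rot: [-0.0, 0.186, 0.983, -0.0]
contact_force: [-6.4, 2.6, 11.2]
gripper_width: -0.003
grasp_force: 5.4
```

```bash
python3 -m crank '[{"x":0.05,"y":0,"z":0.1,"turn":0},{"x":0.05,"y":0,"z":0.1,"turn":0}]'
python3 -m crank '[{"x":0.03,"y":0,"z":0.1,"turn":0},{"x":0.03,"y":0,"z":0.1,"turn":0}]'
```

```text
time: 13.75
tool_pos: [0.5264, -0.0702, 0.1251]
tool_rot: [-0.0, 0.186, 0.983, 0.0]
contact_force: [-2.8, 0.8, 4.8]
gripper_width: 0.001
grasp_force: 2.1
time: 13.95
tool_pos: [0.526, -0.0702, 0.1216]
tool_rot: [0.0, 0.186, 0.983, -0.0]
contact_force: [-0.1, -0.3, -0.2]
gripper_width: -0.003
grasp_force: 0.0
```

Released: the force has gone. I'll back off and check.

```bash
python3 -m crank '[{"x":0,"y":0,"z":-3,"turn":0},{"x":0,"y":0,"z":-4,"turn":0},{"x":3,"y":0,"z":-4,"turn":0},{"x":3,"y":0,"z":-3,"turn":0},{"x":3,"y":0,"z":0,"turn":0}]'
python3 -m crank '[{"x":3,"y":0,"z":0,"turn":0},{"x":3,"y":0,"z":0,"turn":0},{"x":0,"y":0,"z":0,"turn":0},{"x":0,"y":0,"z":0,"turn":0}]'
python3 m.py pics/w6 '(230,400,120,380)'
python3 - <<'E'
import cv2
p=cv2.imread('pics/w6.png'); cv2.imwrite('pics/w6c.png',cv2.resize(p[170:400,200:440],None,fx=2.5,fy=2.5,interpolation=cv2.INTER_CUBIC))
E
```

```text
time: 14.45
tool_pos: [0.4436, -0.0376, 0.2673]
tool_rot: [0.005, 0.186, 0.983, -0.0]
contact_force: [0.5, -0.1, -0.0]
gripper_width: -0.006
grasp_force: 0.0
time: 14.85
tool_pos: [0.3864, -0.0154, 0.2617]
tool_rot: [0.001, 0.186, 0.983, -0.0]
contact_force: [-0.1, -0.4, -0.1]
gripper_width: -0.003
grasp_force: 0.0
red 358 ctr [ 0.4824 -0.0012  0.094 ] rect mm (11.109382629394531, 53.6437873840332) 51.58887481689453 tool frame mm [-83.9  48.3 167.9]
blue 113 ctr [ 0.4345 -0.0435  0.0937] rect mm (9.779468536376953, 13.705792427062988) 68.06563568115234 tool frame mm [-54.7  -8.6 168.1]
yel 30 ctr [ 0.5339 -0.0732  0.1131] rect mm (8.21201229095459, 5.89580774307251) 68.68167114257812 tool frame mm [-158.1   -0.   148.9]
sep 0.0639167550272108 mid tool [-69.2908  19.8169 168.0003] dir in tool -27.14152326679044
```

View pics/w6c.png

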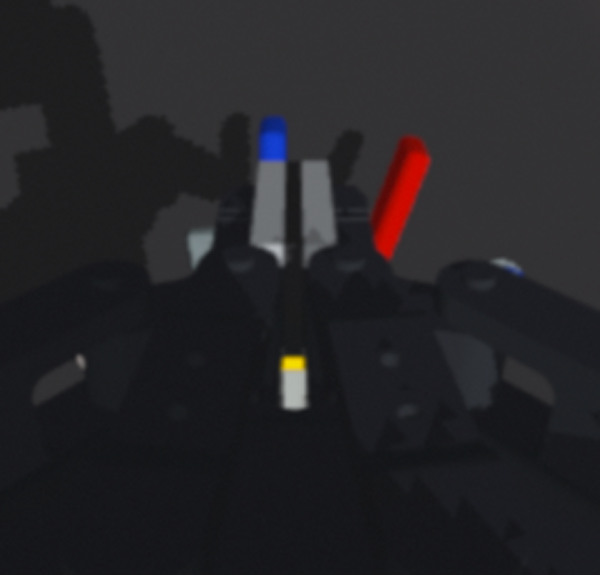

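The pliers are open again: the red and blue handles are about 16.5° apart as at the start, and the pad is back at 113 mm. Now I'll look at the cassette from above to confirm it is shut and free.

```bash
python3 -m crank '[{"x":-4.5,"y":0,"z":0,"turn":0},{"x":-4.5,"y":0,"z":0,"turn":0},{"x":-4.5,"y":0,"z":0,"turn":0},{"x":-4.5,"y":0,"z":0,"turn":0},{"x":-4.5,"y":0,"z":0,"turn":0}]'
python3 -m crank '[{"x":-4.5,"y":0,"z":0,"turn":0},{"x":-4.5,"y":0,"z":0,"turn":0},{"x":-3,"y":0,"z":0,"turn":0},{"x":0,"y":0,"z":0,"turn":0},{"x":0,"y":0,"z":0,"turn":0}]'
python3 m.py pics/w7 '(230,400,0,380)'
python3 - <<'E'
import cv2
from h import *
from plant import manip
p=cv2.imread('pics/w7.png'); a=p[70:270,200:440]; a=cv2.resize(a,(800,600*800//720*720//800),interpolation=cv2.INTER_CUBIC)
cv2.imwrite('pics/w7c.png',a); print(a.shape)
E
```

```text
time: 15.4
tool_pos: [0.5983, -0.0989, 0.2602]
tool_rot: [-0.001, 0.186, 0.983, 0.0]
contact_force: [0.6, -0.4, 0.8]
gripper_width: 0.005
grasp_force: 0.0
time: 15.9
tool_pos: [0.7078, -0.1419, 0.2595]
tool_rot: [-0.002, 0.186, 0.983, 0.0]
contact_force: [-0.3, -0.2, 0.4]
gripper_width: -0.002
grasp_force: 0.0
red few
blue 68 ctr [ 0.7562 -0.0947  0.0576] rect mm (219.99722290039062, 10.4500732421875) 5.026997089385986 tool frame mm [-28.4  61.6 201.8]
yel 28 ctr [ 0.7324 -0.0969  0.037 ] rect mm (9.08381462097168, 15.80586051940918) 39.12617874145508 tool frame mm [ -7.1  50.9 222.5]
(599, 800, 3)
```

View pics/w7c.png

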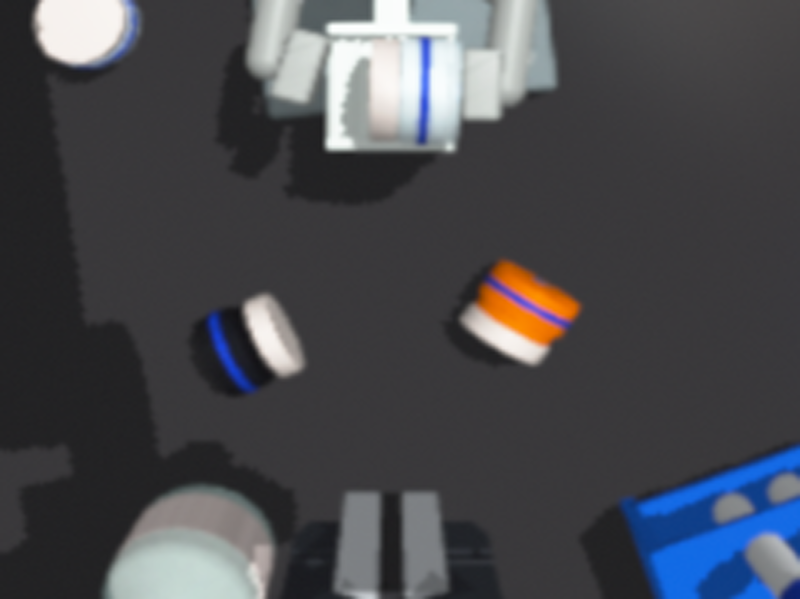

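The cassette sits in the open cradle at crop (415,90), with the white cover against the clear body and the jaws clear. I'll measure its length from depth to make sure it is fully shut.

Run:
```python
from h import *
np.set_printoptions(precision=4,suppress=True,linewidth=150)
z=np.load('pics/w7.npz'); W=fworld(z['d'],z['K'],z['T'])
# crop->full: u=200+x*.3, v=70+y/3
for v in (84,90,96,102,108):
    us=np.arange(305,344); P=W[v,us]; print(v,P[len(us)//2])
    a=P[0,:2]; 
    ax=(P[-8,:2]-P[12,:2]); ax/=np.linalg.norm(ax)
    print('s mm',((P[:,:2]-P[15,:2])@ax*1000).round().astype(int)); print('z mm',(P[:,2]*1000).round().astype(int)); print('gray',z['p'][v,us].mean(-1).astype(int)); print('b-r',z['p'][v,us,2].astype(int)-z['p'][v,us,0])
```

```text
84 [ 0.6425 -0.1166  0.4025]
s mm [-16 -15 -14 -13 -11 -10  -3  -8  -7  -6  -5  -4  -3  -2  -1   0   1   2   3  -3   5   6   7   8   9  10  11  12  13  14  15  16  17  23  24  26  27
  28  29]
z mm [ 66  66  67  67  66  66 403  92  92  93  94  93  92  93  93  90  94  94  94 403  93  95  95  95  94  93  94  93  95  93  92  92  91  12  12  11  13
  12  13]
gray [235 238 239 224 230 235 228 219 219 219 219 219 217 212 209 215 229 230 228 224 203 159 116 132 186 217 225 226 226 228 231 217 196 177 163 159 158
 158 158]
b-r [  3   3   2   3   3   3  -1  -9 -12 -12 -12 -11 -12 -14  -8   7  12  13  13  18  45  97 148 125  66  28  15  14  12  11  11  17  21  19  18  18  17
  18  17]
90 [ 0.6259 -0.1029  0.1009]
s mm [-16 -15 -14 -13 -11 -10  -9  -8  -7  -6  -5  -4  -3  -2  -1   0   1   2   3   4   5   6   7   8   9  10  11  12  13  13  14  15  16  17  18  20  20
  21  22]
z mm [ 66  65  66  65  66  66  65  99 100  99 100  97  98  99 100  99 100 100  99 101  99  99  99 101  99  98 100 100  98 100  99  99  99  98  97  96  96
  97  96]
gray [247 237 197 169 165 178 217 238 241 241 241 241 240 2
[... 1621 characters left out ...]
2   1
   1   1]
108 [ 0.6423 -0.1092  0.0989]
s mm [-16 -15 -14 -13 -11 -10  -9  -8  -7  -6  -5  -4  -3  -2  -1   0   1   2   3   4   5   6   7   8   9  10  10  12  13  13  14  15  16  18  19  20  21
  22  22]
z mm [ 67  66  66  66  66  99 100 100  99  98  99  99  98 100  98  99 100 100  99  99 100 100 100 102 100 102 102 100 101 101 102 102 101  95  96  97  96
  97  97]
gray [155 154 155 158 162 173 191 205 209 212 214 215 217 215 211 212 219 222 222 217 191 134 117 163 206 225 229 229 227 223 218 209 177 142 159 183 190
 191 192]
b-r [  4   4   3   4   2  -3 -12 -16 -17 -15 -15 -14 -12 -10   1  15  16  14  16  23  52 113 141  92  41  17  14  13  13  13  16  18  14   6   1   1   1
   0   1]
```

The cassette measures about 26.5 mm. That matches the shut length implied by the 36.5 mm locked width (about 26.3 mm), so the cover is fully on and the pliers are open.

```bash
python3 -c "
from plant import manip; print(manip.job_done())"
```

```text
the job is handed in; nothing more can be done
None
```

I pressed the cassette shut (about 26.5 mm long, peak squeeze about 25 N), the pliers locked by themselves with the hand off, the lever press (about 21 N) sprang them fully open, and I handed the job in at about 16 s; no verdict came back.

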